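# Clamp a collar in the cam fixture and hold the lever at full lift

## Robot

A 6-joint arm with a two-finger parallel gripper is mounted at the origin on a cart in front of the work surface, level with it; the furniture and walls round the work are solid. World frame = base frame: x ahead of the robot, y to its left, z up, the work surface at z = 0. Lengths are in m, angles in degrees, forces in N, time in s.
With the tool pointing down it reaches from about 0.4 to 0.825 m from the base axis. Payload 7 kg.
Tool frame: the origin (TCP) lies at the very end of the fingers, on their centre line; the grasp point (between the pads) lies 19 mm behind it; z points along the fingers, y is the line along which they close (so a half turn about z gives the same grasp; the last joint's range is limited). The gripper opens to 88 mm and grips with 3 to 60 N. Pads are 19 mm wide; open, the fingers measure 130 mm over their backs; the gripper's body (78 mm by 193 mm) begins 47 mm behind the grasp point.
Start: joints at [-52.305, 20.546, 0.682, 0, -70.136, -16.507], TCP at [0.244, -0.629, 0.19] pointing down, gripper open.
Joint ranges: [-176.03, 176.03], [-82.01, 121.73], [-58.28, 71.71], [-173.87, 95.51], [-174.79, -0.11], [-173.66, 173.66]. Speed limits (degrees/s): [136.94, 136.94, 172.46, 180, 180, 180].

## Interface

Orientations are given as [roll, pitch, yaw] about the fixed x, y, z axes, in that order (R = Rz(yaw) Ry(pitch) Rx(roll)).
In Python, from plant import r gives the robot as it stands. The module is installed in compiled form; this text tells all that it offers.
- The arm moves only by the tool jog_arm, never from a script. Its arguments are lists of equal length, an entry for each row: "travel": the shift along the tool's x, y, z each as a share of 50 cm, from -1 to 1, a list of three; "dr": the turn, a rotation vector about the tool's x, y, z each as a share of 360 degrees, from -1 to 1, a list of three; "claw": the opening, from 0 (shut) to 1 (fully open). A call has exactly 10 rows; each row is the pose to reach, as a shift and turn from the pose commanded when the call began, along the tool's axes at that moment, turning the shorter way round; what a row does not reach only later rows make up. A row lasts 1/8 s, in which the tool goes at most 62.5 mm and 10.7 degrees, less where a joint would pass 70% of its speed; a pose out of reach is approached as far as the arm can. A call with a number of a shift or a turn outside -1 to 1 is refused whole. A call with a gripper value outside its range is refused whole. The fingers move at their own pace and stop on an object; "newtons" is the grip in N (left out, the last holds). Time passes only in rows, so rows that repeat a pose let the fingers close, or fill a call up. It gives the time, the measured TCP pose, the force, the opening and the grip force at its end, in the units of the state.
- r.get_state(): the state, without advancing time (a new reading comes with each control period).
- r.capture(name): name is "side" or "top"; returns a dict with "pixels" (384x512x3 uint8, red, green, blue), "range_z" (384x512 float32, m along the optical axis (not along the pixel's ray), 0 where there is no reading), "fx", "fy", "cx", "cy" (pixels), "position" and "attitude" of the camera in the world. Camera axes: x right, y up, looking along -z (the intrinsics and any distortion apply to the point x, -y, -z); pixel columns grow to the right and rows downward; lengths in m; the calibration is good to about 2 mm. A picture is of the moment at which its call begins.
- r.close_job(): hands the job in; it is judged then, once.
Trained networks look in the newest picture that a camera, given by its name, has taken for a name from the list of things; names that differ only in an ending like _2 or _b are one class to them, and where a whole thing is asked for, a point or a joint stands for the part that bears it (a point fixed in the world has none). Each returns a list of dicts, best first, with "conf" (0 to 1); they miss things now and then, are a little off and sometimes report something else, mostly with a low value. They report only what shows in the picture. A call takes as long as a camera call. They do not tell look-alikes from the thing itself.
- r.boxes_of(name, camera): "extent" ([left, top, right, bottom] in pixels, round what is visible of it).
- r.regions_of(name, camera): "pixels" (384x512 bool, what is visible of it) and "extent" ([left, top, right, bottom] in pixels, round what is visible of it).
- r.tip_of(name, camera): "at" ([column, row] in pixels: a listed point, or the origin of a listed thing).
The state is a dict: "time_s": time; "joints": joint angles; "qd": joint speeds; "joint_torque": joint torques, N m; "tcp_pos": TCP position; "eef_rot": TCP orientation; "contact_force": force on the tool from outside, world axes, zero at the start; "moment": the same for the moment, N m; "gripper_width": finger opening in m; "gripper_force": force on a finger pad.
Only numpy, scipy, OpenCV 4.12 (cv2) and the standard library are available. Lean on these libraries where they do the work, as an engineer would, in place of code of your own. Each camera call takes 0.05 s, during which the arm holds its last target. There are 200 camera calls.

## Task

Lift the larger of the two collars up and off its peg on the rack, lower it (don't drop it) on edge into the V block of the green drilling fixture, between the back plate and the open jaw, and let go of it. Then swing the black-knobbed cam lever round to the cam's highest lift, where the lever lies in line with the fixture and points straight away from the collar, and finish still holding it there: it springs open when let go, and I want to drill the set-screw hole in the collar's rim meanwhile. Leave the small collar hanging on its peg and don't disturb the caliper, marker and hex key.

Things in the scene. Friction and masses are not known exactly. Their poses are not given: they have to be found in the camera images.
- collar: the larger collar: plain steel ring, 76 mm outside diameter, 38 mm bore, 16 mm thick, 0.3 to 0.5 kg. Origin at its centre, own x axis along the bore. At the start it hangs on edge on one of the two pegs of the rack (either one), the peg through its bore, its bore along the peg
- small_collar: the smaller collar: plain steel ring, 56 mm outside diameter, the same 38 mm bore, 16 mm thick, hanging on the other peg. Origin at its centre, x axis along the bore. Stays on its peg
- rack: wooden peg rack fixed to the bench: base board 100 x 200 x 16 mm, back board 190 mm wide, its front face at rack x = +0.030, its top 130 mm above the bench. Origin at the centre of the underside, x pointing from the peg tips to the back board. Two steel pegs stand out from the board towards rack -x. A tall drill press stands fixed to its left: come in from the front
- fixture: drilling fixture with a cam clamp, fixed to the bench: green base 226 x 110 x 14 mm, origin at the centre of its underside, x along the clamping direction, from lever end to back plate. The back plate's clamping face is at fixture x = +0.075, its top at z = 0.078. Before it lies the steel V block (90 degrees, faces up to z = 0.045), its groove along x at y = 0
- seat (a point): where the collar's centre ends up when it rests in the V (65.7 mm above the bench) and is clamped against the back plate: fixture x = +0.067, y = 0. Axes as the fixture's; the seated collar's bore runs along fixture x
- cam_angle (a joint): angle of the cam lever about its upright pin (rad), clockwise from above positive. 0 = open, at its stop, lever along fixture -y; 1.571 = highest lift, lever along fixture -x; beyond, up to the stop at 2.1, the jaw backs off again. A return spring drives it to 0: it needs about 2 N at the knob at the start, 4 to 5 N at highest lift
- lever_pivot (a point): point on the lever's upright turning axis (fixture x = -0.040, y = 0), 90 mm above the bench
- knob (a point): centre of the black ball knob, 28 mm diameter, at the end of the lever, 120 mm from the turning axis and 87 mm above the bench; free all round except for the lever coming in from the pivot side. The lever swings level, so the knob's height does not change
- cam_lever: the cam and its lever, a round bar 11 mm thick with the ball knob; turns with joint cam_angle; its origin lies on the turning axis at bench height
- clamp_pad: steel pressure pad on the jaw, 64 mm wide, z 0.049 to 0.075, jaw top at z = 0.068. Open, its face is at fixture x = +0.049: the gap is 26 mm, its middle at x = 0.062. Jaw and pad (with this origin) advance 12 mm x sin(cam_angle), push the 16 mm collar against the back plate, then the pad's spring (8 N/mm) yields 2 mm
- caliper: caliper lying on the bench, 235 mm long; leave alone
- marker: marker pen lying on the bench, 125 mm long; leave alone
- hex_key: hex key lying on the bench, 98 mm long; leave alone
- peg_left (a point): where a collar hangs, on the left peg's axis (rack y = +0.052). The peg is level, 10 mm thick, 110 mm above the bench, and ends at rack x = -0.066 in a tip bent up to 8 mm above the peg's top. To come off, a hanging collar must rise 8 to 28 mm (more, and its bore meets the peg's underside), then move out along rack -x
- peg_right (a point): where a collar hangs, on the right peg's axis (rack y = -0.052). The peg is level, 10 mm thick, 110 mm above the bench, and ends at rack x = -0.066 in a tip bent up to 8 mm above the peg's top. To come off, a hanging collar must rise 8 to 28 mm (more, and its bore meets the peg's underside), then move out along rack -x
There are look-alikes about, which are no part of the job. What is shaped like the collar but purple is not meant.

How it is judged:
By the outcome, as a careful person would: the job done as asked, in the order asked, and still so for the second after the job is handed in, while the arm keeps its last pose, push and grip.
It also fails if it takes over 53 s, if anything falls off the work surface, if the arm or the gripper's body presses on something with over 40 N, if the wrist force passes 120 N, or if a joint passes its speed limit or range.

## Working session

There is one attempt and no reset: what is moved stays moved. The work goes in short steps, Python scripts to look and compute and a tool call to move; the robot and the scene stay as the last step left them, time stands still between calls to the robot, and variables do not carry over. Pictures are saved under pics/ and viewed, at most 10 in all, crops included, and the job is handed in when it is done.

Besides the shell and the picture viewer there is one more tool, called as name(argument=value, ...) on one line, values as JSON. jog_arm: Moves the arm, as the interface text tells. Its arguments: {"type":"object","properties":{"travel":{"type":"array"},"dr":{"type":"array"},"claw":{"type":"array"},"newtons":{"type":"number"}},"required":["travel","dr","claw"]}

```bash
mkdir -p pics
cat > h.py <<'E'
import numpy as np, cv2
from scipy.spatial.transform import Rotation as R
from plant import r
def w(c,u,v,d):
    u,v,d=map(np.asarray,(u,v,d))
    p=np.stack([(u-c['cx'])/c['fx']*d,-(v-c['cy'])/c['fy']*d,-d],-1)
    A=np.array(c['attitude'],float)
    M=A if A.shape==(3,3) else (R.from_euler('xyz',A,degrees=True) if A.size==3 else R.from_quat(A)).as_matrix()
    return p@M.T+np.array(c['position'])
def save(c,n): cv2.imwrite('pics/'+n,c['pixels'][:,:,::-1])
E
python3 - <<'E'
from h import *
for n in('side','top'):
    c=r.capture(n); save(c,n+'0.png'); print(n,{k:v for k,v in c.items() if k not in('pixels','range_z')})
    np.savez(n+'0.npz',**c)
    for t in('collar','small_collar','rack','fixture','knob','cam_lever','clamp_pad','peg_left','peg_right','lever_pivot','seat'):
        try:
            q=r.tip_of(t,n)
            for a in q[:3]:
                u,v=a['at']; d=c['range_z'][int(np.clip(v,0,383)),int(np.clip(u,0,511))]
                print(t,round(a['conf'],2),np.round(a['at']),w(c,u,v,d).round(3))
        except Exception as e: print(t,e)
print(r.get_state())
E
```

```text
side {'fx': 439.12211033616916, 'fy': 439.12211033616916, 'cx': 248.88318739733046, 'cy': 196.08241770444124, 'position': array([0.25982798, 0.73739721, 0.84879262]), 'attitude': array([  49.59885603,   -1.01126972, -161.00988984])}
collar 0.93 [183. 205.] [ 0.741 -0.112 -0.005]
collar 0.77 [242. 203.] [ 0.581 -0.177 -0.003]
small_collar 0.77 [218. 230.] [0.573 0.021 0.073]
small_collar 0.44 [276. 246.] [ 0.437 -0.047 -0.005]
rack 0.97 [228. 238.] [ 0.561 -0.015  0.013]
rack 0.31 [260. 191.] [ 0.538 -0.214  0.027]
fixture 0.58 [252. 183.] [ 0.565 -0.219  0.045]
fixture 0.54 [290. 264.] [ 0.386  0.002 -0.003]
knob 0.61 [288. 155.] [ 0.49  -0.34   0.083]
cam_lever 0.83 [259. 188.] [ 0.541 -0.213  0.039]
cam_lever 0.37 [288. 154.] [ 0.491 -0.344  0.083]
cam_lever 0.29 [217. 325.] [0.49  0.236 0.009]
peg_left 0.87 [223. 222.] [0.563 0.01  0.095]
peg_right 0.69 [244. 200.] [ 0.537 -0.071  0.109]
peg_right 0.54 [288. 152.] [ 0.493 -0.343  0.093]
lever_pivot 0.79 [261. 167.] [ 0.558 -0.283  0.062]
lever_pivot 0.61 [234. 161.] [ 0.648 -0.291  0.056]
seat 0.59 [235. 158.] [ 0.648 -0.301  0.06
[... 937 characters left out ...]
   0.062]
{'time_s': 1.2, 'joints': array([-5.23043770e+01,  2.05465419e+01,  6.82239823e-01, -1.22355876e-03,
       -7.01354021e+01, -1.65061435e+01]), 'qd': array([-0.0790667 ,  0.01274168, -0.06632604,  0.01512231, -0.08377721,
        0.0002543 ]), 'joint_torque': array([ 2.06384611e-04, -5.82392478e+01,  2.93299341e+01,  7.00266391e+00,
        1.24470232e-02, -3.29078247e-06]), 'tcp_pos': array([ 0.24395705, -0.62935185,  0.19025748]), 'eef_rot': array([ 1.79999957e+02,  1.18737680e-03, -1.58810936e+02]), 'contact_force': array([-0.29016572, -0.25170436,  0.65375271]), 'moment': array([-0.02764699, -0.04669402,  0.04093785]), 'gripper_force': 0.0, 'gripper_width': 0.08810710329395158}
```

View both.

View pics/side0.png

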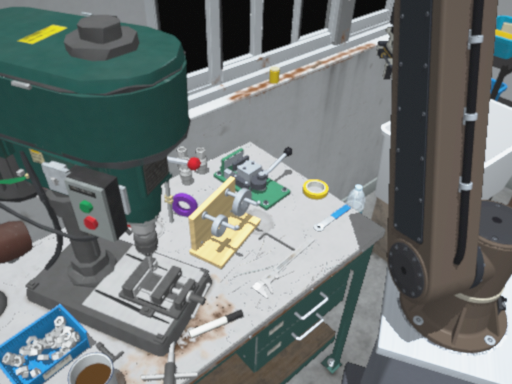

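View pics/top0.png

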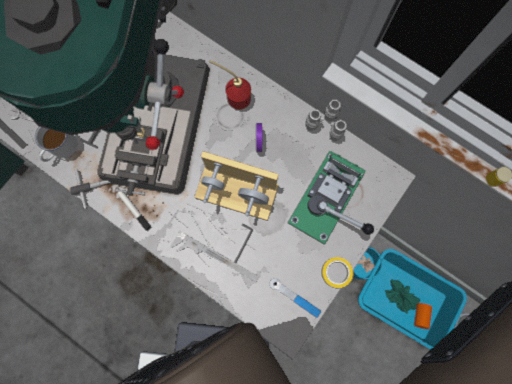

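```bash
cat > m.py <<'E'
from h import *
def load(n): return dict(np.load(n+'0.npz'))
V,U=np.mgrid[0:384,0:512]
for n in('top','side'):
    c=load(n); P=w(c,U,V,c['range_z']); hsv=cv2.cvtColor(c['pixels'],cv2.COLOR_RGB2HSV); ok=c['range_z']>0
    X,Y,Z=P[...,0],P[...,1],P[...,2]
    g=ok&(hsv[...,0]>50)&(hsv[...,0]<85)&(hsv[...,1]>90)&(X>.38)&(X<.75)&(Y<-.13)&(Y>-.42)
    b=g&(Z<.025)&(Z>0.004)
    q=P[b]; rect=cv2.minAreaRect(q[:,:2].astype(np.float32)); print(n,'green base',len(q),rect,np.median(q[:,2]))
    t=g&(Z>.06)&(Z<.09); q=P[t]; print(' green high',len(q),cv2.minAreaRect(q[:,:2].astype(np.float32)) if len(q)>3 else'',np.median(q[:,2]))
    wood=ok&(hsv[...,0]>14)&(hsv[...,0]<32)&(hsv[...,1]>70)&(X>.4)&(X<.72)&(abs(Y+.03)<.16)
    q=P[wood&(Z>.118)&(Z<.14)]; print(' board top',len(q),cv2.minAreaRect(q[:,:2].astype(np.float32)),np.median(q[:,2]))
    q=P[wood&(Z>.006)&(Z<.028)]; print(' base',len(q),cv2.minAreaRect(q[:,:2].astype(np.float32)),np.median(q[:,2]))
    k=ok&(hsv[...,2]<60)&(X>.45)&(X<.53)&(Y<-.31)&(Y>-.38)&(Z>.06)&(Z<.12); q=P[k]; print(' knob',len(q),q.mean(0),q.min(0),q.max(0))
    s=ok&(hsv[...,1]<70)&(X>.46)&(X<.63)&(Y<-.03)&(Y>-.14)&(Z>.04)&(Z<.15); q=P[s]; print(' collar',len(q),q.mean(0),q.min(0),q.max(0))
    q=q[q[:,2]>.115]; 
    if len(q)>5: print('  topedge',len(q),cv2.minAreaRect(q[:,:2].astype(np.float32)))
E
python3 m.py
```

```text
top green base 1233 ((0.582000732421875, -0.2666659355163574), (0.10621464997529984, 0.22265306115150452), 65.18907928466797) 0.013258162225991299
 green high 124 ((0.6562447547912598, -0.300287127494812), (0.08476794511079788, 0.01131900493055582), 64.49064636230469) 0.0770333371298999
 board top 561 ((0.6090437173843384, -0.038550011813640594), (0.1870703399181366, 0.017256535589694977), 78.48687744140625) 0.12866738870793504
 base 1608 ((0.5710099935531616, -0.03071119636297226), (0.1980065256357193, 0.09737725555896759), 78.50537872314453) 0.015239662678457666
 knob 91 [ 0.4948429  -0.35575849  0.0960767 ] [ 0.48273288 -0.36961738  0.08596233] [ 0.50650563 -0.34492754  0.10542636]
 collar 492 [ 0.54515258 -0.07915874  0.11351324] [ 0.49383007 -0.13077676  0.04131356] [ 0.59441031 -0.04109929  0.13669544]
  topedge 263 ((0.5435331463813782, -0.07806628942489624), (0.060517292469739914, 0.0943862572312355), 51.57733917236328)
side green base 574 ((0.5793536305427551, -0.26065605878829956), (0.10979094356298447, 0.22025449573993683), 64.9886474609375) 0.010903131539486743
 green high 44 ((0.6565039753913879, -0.29374122619628906), (0.08406094461679459, 0.009287001565098763), 66.41202545166016) 0.07522902857252023
 board top 156 ((0.609078049659729, -0.033579640090465546), (0.1896573156118393, 0.016499720513820648), 78.19348907470703) 0.12351759601266282
 base 1070 ((0.5703431367874146, -0.023872628808021545), (0.1999249905347824, 0.09516732394695282), 78.18370819091797) 0.013439441259760987
 knob 26 [ 0.49354231 -0.34639618  0.09004268] [ 0.48606738 -0.3566623   0.08300189] [ 0.50579118 -0.34018908  0.09617722]
 collar 658 [ 0.55833431 -0.07055121  0.10744472] [ 0.49437895 -0.12766382  0.04149729] [ 0.61633796 -0.03025833  0.134719  ]
  topedge 283 ((0.552205502986908, -0.06909375637769699), (0.09864167869091034, 0.11611492186784744), 78.90819549560547)
```

```bash
cat > m2.py <<'E'
from m import *
print('----')
a=np.radians(-11.6); o=np.array([.571,-.030]); M=np.array([[np.cos(a),np.sin(a)],[-np.sin(a),np.cos(a)]])
for n in('top','side'):
    c=load(n); P=w(c,U,V,c['range_z'])[c['range_z']>0]; L=(P[:,:2]-o)@M.T
    for s in(-1,1):
        k=(abs(L[:,1]-s*.052)<.045)&(L[:,0]>-.085)&(L[:,0]<.026)
        q=np.c_[L,P[:,2]][k]
        print(n,s)
        for x0 in np.arange(-.08,.02,.004):
            z=q[(q[:,0]>=x0)&(q[:,0]<x0+.004)&(q[:,2]>.07)]
            if len(z)>1: print('  x %.3f n%d zmax %.3f y %.3f..%.3f'%(x0,len(z),z[:,2].max(),z[:,1].min(),z[:,1].max()))
E
python3 m2.py | sed '1,/----/d'
```

```text
top -1
  x -0.072 n2 zmax 0.120 y -0.052..-0.049
  x -0.068 n7 zmax 0.122 y -0.056..-0.048
  x -0.064 n6 zmax 0.123 y -0.057..-0.050
  x -0.060 n6 zmax 0.116 y -0.056..-0.048
  x -0.056 n7 zmax 0.116 y -0.056..-0.047
  x -0.052 n8 zmax 0.117 y -0.056..-0.048
  x -0.048 n6 zmax 0.117 y -0.056..-0.047
  x -0.044 n8 zmax 0.119 y -0.056..-0.048
  x -0.040 n7 zmax 0.114 y -0.057..-0.047
  x -0.036 n8 zmax 0.116 y -0.056..-0.048
  x -0.032 n7 zmax 0.114 y -0.057..-0.047
  x -0.028 n33 zmax 0.130 y -0.085..-0.019
  x -0.024 n123 zmax 0.134 y -0.089..-0.017
  x -0.020 n62 zmax 0.137 y -0.088..-0.015
  x -0.016 n53 zmax 0.135 y -0.089..-0.017
  x -0.012 n49 zmax 0.134 y -0.088..-0.016
  x -0.004 n7 zmax 0.115 y -0.056..-0.047
  x 0.000 n7 zmax 0.118 y -0.056..-0.049
  x 0.004 n7 zmax 0.116 y -0.055..-0.047
  x 0.008 n6 zmax 0.116 y -0.056..-0.049
  x 0.012 n7 zmax 0.115 y -0.056..-0.048
  x 0.016 n6 zmax 0.118 y -0.056..-0.049
top 1
  x -0.072 n2 zmax 0.119 y 0.051..0.054
  x -0.068 n7 zmax 0.125 y 0.048..0.055
  x -0.064 n6 zmax 0.123 y 0.047..0.056
  x -0.060 n6 zmax 0.118 y 0.049..0.056
  
[... 1880 characters left out ...]
.113 y 0.053..0.061
  x -0.048 n7 zmax 0.113 y 0.051..0.060
  x -0.044 n7 zmax 0.114 y 0.050..0.060
  x -0.040 n5 zmax 0.112 y 0.054..0.059
  x -0.036 n8 zmax 0.114 y 0.051..0.059
  x -0.032 n7 zmax 0.116 y 0.054..0.061
  x -0.028 n4 zmax 0.113 y 0.054..0.060
  x -0.024 n104 zmax 0.123 y 0.029..0.082
  x -0.020 n47 zmax 0.122 y 0.034..0.084
  x -0.016 n54 zmax 0.124 y 0.034..0.084
  x -0.012 n40 zmax 0.123 y 0.034..0.083
  x -0.008 n12 zmax 0.121 y 0.041..0.079
  x -0.004 n3 zmax 0.112 y 0.051..0.060
  x 0.000 n6 zmax 0.113 y 0.053..0.060
  x 0.004 n5 zmax 0.114 y 0.054..0.060
  x 0.008 n5 zmax 0.111 y 0.053..0.059
  x 0.012 n8 zmax 0.115 y 0.053..0.060
  x 0.016 n4 zmax 0.114 y 0.053..0.059
```

```bash
cat >> h.py <<'E'
def rows(cur,*tg):
    """cur, targets: (x,y,z,yaw of tool y-axis deg); tool straight down. prints travel/dr shares"""
    e=lambda p:R.from_euler('xyz',[180,0,p[3]-270])
    R0=e(cur)
    T=[];D=[]
    for t in tg:
        T.append([float(x) for x in (R0.inv().apply(np.array(t[:3])-cur[:3])/.5).round(4)])
        D.append([float(x) for x in ((R0.inv()*e(t)).as_rotvec(degrees=True)/360).round(4)+0.])
    print('travel',T);print('dr',D)
def st():
    s=r.get_state(); print('t',s['time_s'],'tcp',np.round(s['tcp_pos'],4),'rot',np.round(s['eef_rot'],2),'F',np.round(s['contact_force'],1),'w',round(s['gripper_width'],4),'gf',s['gripper_force'],'J',np.round(s['joints']))
E
python3 -c "
from h import *
rows((.24396,-.62935,.19026,111.19),(.543,-.077,.21,168.4))"
```

```text
travel [[-1.1857, -0.28, 0.3088]]
dr [[0.0, -0.0843, -0.063]]
```

```bash
sed -i "s/p\[3\]-270\])/p[3]-270],degrees=True)/" h.py
python3 -c "
from h import *
rows((.24396,-.62935,.19026,111.19),(.543,-.077,.21,168.4))"
```

```text
travel [[-0.9569, 0.8138, -0.0395]]
dr [[0.0, 0.0, -0.1589]]
```

jog_arm(travel=[[-0.957,0.814,-0.04],[-0.957,0.814,-0.04],[-0.957,0.814,-0.04],[-0.957,0.814,-0.04],[-0.957,0.814,-0.04],[-0.957,0.814,-0.04],[-0.957,0.814,-0.04],[-0.957,0.814,-0.04],[-0.957,0.814,-0.04],[-0.957,0.814,-0.04]], dr=[[0,0,-0.159],[0,0,-0.159],[0,0,-0.159],[0,0,-0.159],[0,0,-0.159],[0,0,-0.159],[0,0,-0.159],[0,0,-0.159],[0,0,-0.159],[0,0,-0.159]], claw=[0.35,0.35,0.35,0.35,0.35,0.35,0.35,0.35,0.35,0.35])

```text
time_s: 2.45
tcp_pos: [0.5421, -0.0779, 0.2108]
eef_rot: [-179.9, 0.0, -101.6]
contact_force: [0.7, -0.9, 1.1]
gripper_width: 0.0308
gripper_force: 0.0
```

Run:
```python
from h import *
ims=[]
for n in('side','top'):
    c=r.capture(n); np.savez(n+'1.npz',**c)
    x=c['pixels'][80:280,130:350]; ims.append(cv2.resize(x,None,fx=1.8,fy=1.8,interpolation=cv2.INTER_CUBIC))
cv2.imwrite('pics/a1.png',np.hstack(ims)[:,:,::-1]); st()
```

```text
t 2.55 tcp [ 0.5439 -0.0756  0.2102] rot [-1.7994e+02  3.0000e-02 -1.0131e+02] F [-0.5 -1.2 -0.3] w 0.0311 gf 0.0 J [ 13.   8. -14.  -0. -68. -24.]
```

View pics/a1.png

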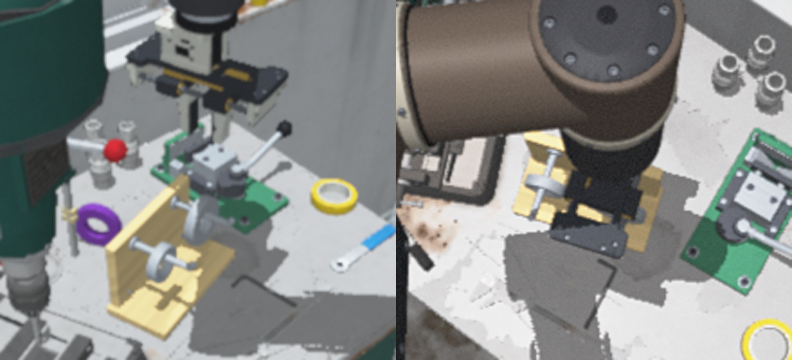

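jog_arm(travel=[[0,0,0.08],[0,0,0.13],[0,0,0.16],[0,0,0.178],[0,0,0.178],[0,0,0.178],[0,0,0.178],[0,0,0.178],[0,0,0.178],[0,0,0.178]], dr=[[0,0,0],[0,0,0],[0,0,0],[0,0,0],[0,0,0],[0,0,0],[0,0,0],[0,0,0],[0,0,0],[0,0,0]], claw=[0.35,0.35,0.35,0.35,0.35,0.35,0,0,0,0], newtons=40)

```text
time_s: 3.8
tcp_pos: [0.5413, -0.08, 0.1212]
eef_rot: [-180.0, 0.0, -101.6]
contact_force: [0.5, 0.1, 0.2]
gripper_width: 0.0012
gripper_force: 0.0
```

Run:
```python
from h import *
c=r.capture('side'); x=c['pixels'][130:280,160:310]; cv2.imwrite('pics/a2.png',cv2.resize(x,None,fx=4,fy=4,interpolation=cv2.INTER_CUBIC)[:,:,::-1]); st()
```

```text
t 3.85 tcp [ 0.5413 -0.08    0.1212] rot [ 180.     -0.   -101.57] F [ 0.6 -0.1 -0.4] w 0.0008 gf 0.0 J [ 12.  12. -21.   0. -57. -24.]
```

View pics/a2.png

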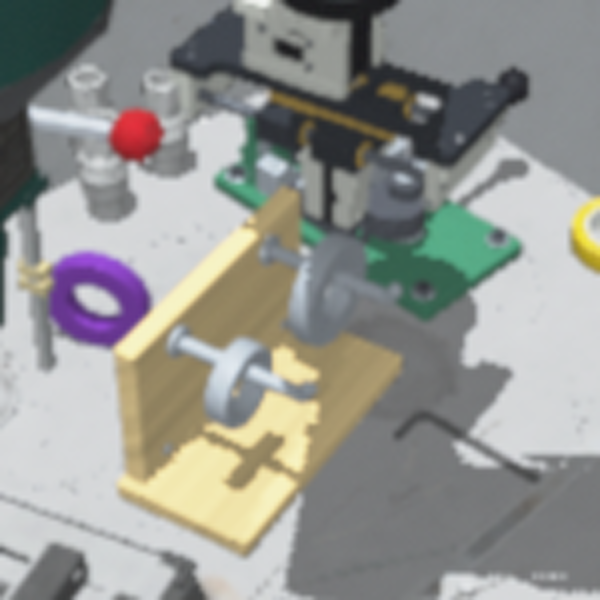

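```bash
cat >> h.py <<'E'
def proj(c,p):
    M=R.from_euler('xyz',c['attitude'],degrees=True).as_matrix()
    q=(np.array(p)-c['position'])@M
    return c['cx']-q[...,0]/q[...,2]*c['fx'], c['cy']+q[...,1]/q[...,2]*c['fy']
E
python3 - <<'E'
from h import *
s=r.get_state()['tcp_pos']
V,U=np.mgrid[0:384,0:512]
for n in('side','top'):
    c=r.capture(n); np.savez(n+'2.npz',**c)
    print(n,'tcp proj',proj(c,s))
    P=w(c,U,V,c['range_z'])
    if n=='side':
      for v in range(160,205,4):
        print(v,[tuple((P[v,u]*1000).astype(int)) for u in range(228,262,4)])
E
```

```text
side tcp proj (np.float64(243.82273916300727), np.float64(193.62998777589942))
160 [(np.int64(568), np.int64(-43), np.int64(245)), (np.int64(560), np.int64(-46), np.int64(245)), (np.int64(552), np.int64(-51), np.int64(243)), (np.int64(543), np.int64(-54), np.int64(244)), (np.int64(532), np.int64(-51), np.int64(248)), (np.int64(521), np.int64(-49), np.int64(253)), (np.int64(510), np.int64(-46), np.int64(257)), (np.int64(500), np.int64(-42), np.int64(262)), (np.int64(491), np.int64(-45), np.int64(262))]
164 [(np.int64(569), np.int64(-43), np.int64(233)), (np.int64(558), np.int64(-40), np.int64(238)), (np.int64(550), np.int64(-47), np.int64(235)), (np.int64(536), np.int64(-36), np.int64(246)), (np.int64(528), np.int64(-42), np.int64(244)), (np.int64(520), np.int64(-46), np.int64(243)), (np.int64(511), np.int64(-50), np.int64(243)), (np.int64(500), np.int64(-45), np.int64(249)), (np.int64(489), np.int64(-41), np.int64(255))]
168 [(np.int64(660), np.int64(-273), np.int64(36)), (np.int64(640), np.int64(-254), np.int64(55)), (np.int64(559), np.int64(-71), np.int64(204)), (np.int64(536), np.
[... 3488 characters left out ...]
nt64(108)), (np.int64(526), np.int64(-71), np.int64(111)), (np.int64(552), np.int64(-186), np.int64(9)), (np.int64(540), np.int64(-186), np.int64(12)), (np.int64(530), np.int64(-192), np.int64(11))]
204 [(np.int64(590), np.int64(-92), np.int64(60)), (np.int64(560), np.int64(-44), np.int64(109)), (np.int64(549), np.int64(-45), np.int64(111)), (np.int64(543), np.int64(-57), np.int64(103)), (np.int64(542), np.int64(-85), np.int64(80)), (np.int64(533), np.int64(-92), np.int64(77)), (np.int64(514), np.int64(-67), np.int64(104)), (np.int64(501), np.int64(-60), np.int64(113)), (np.int64(524), np.int64(-175), np.int64(11))]
top tcp proj (np.float64(253.68129488544415), np.float64(195.5710400903862))
```

Run:
```python
from h import *
V,U=np.mgrid[0:384,0:512]
for f,t in(('side1',(.5439,-.0756,.2102)),('side2',(.5413,-.08,.1212))):
    c=dict(np.load(f+'.npz')); P=w(c,U,V,c['range_z']); print(f,proj(c,t))
    L=(P[...,:2]-np.array(t[:2])); a=np.radians(-11.6)
    X=L[...,0]*np.cos(a)+L[...,1]*np.sin(a); Y=-L[...,0]*np.sin(a)+L[...,1]*np.cos(a); Z=P[...,2]-t[2]
    k=(abs(X)<.045)&(abs(Y)<.03)&(c['range_z']>0)
    for z0 in np.arange(-.02,.09,.008):
        m=k&(Z>=z0)&(Z<z0+.008)
        if m.sum()>1: print('z+%.3f n%d X %.3f %.3f Y %.3f %.3f rows %d-%d'%(z0,m.sum(),X[m].min(),X[m].max(),Y[m].min(),Y[m].max(),V[m].min(),V[m].max()))
    x=c['pixels'][140:215,195:285]
    cv2.imwrite('pics/'+f+'c.png',cv2.resize(x,None,fx=4,fy=4,interpolation=cv2.INTER_NEAREST)[:,:,::-1])
a=cv2.imread('pics/side1c.png');b=cv2.imread('pics/side2c.png');cv2.imwrite('pics/cmp.png',np.hstack([a,b]))
st()
```

```text
side1 (np.float64(242.5903261125654), np.float64(166.52623237845924))
z+0.028 n7 X -0.030 0.016 Y -0.008 0.010 rows 151-160
z+0.036 n46 X -0.033 0.029 Y -0.010 0.013 rows 149-159
z+0.044 n59 X -0.033 0.030 Y -0.011 0.014 rows 146-158
z+0.052 n59 X -0.033 0.028 Y -0.012 0.013 rows 143-155
z+0.060 n53 X -0.035 0.032 Y -0.010 0.013 rows 140-152
z+0.068 n61 X -0.036 0.034 Y -0.010 0.012 rows 138-149
z+0.076 n72 X -0.038 0.035 Y -0.011 0.014 rows 134-146
z+0.084 n30 X -0.038 0.034 Y -0.011 0.012 rows 130-144
side2 (np.float64(243.82712224812127), np.float64(193.62502299005504))
z+-0.020 n43 X -0.045 0.042 Y -0.026 0.029 rows 193-206
z+-0.012 n86 X -0.043 0.045 Y -0.024 0.030 rows 191-205
z+-0.004 n37 X -0.044 0.011 Y -0.021 0.030 rows 188-202
z+0.004 n67 X -0.005 0.011 Y -0.014 0.029 rows 189-199
z+0.028 n3 X -0.003 0.005 Y 0.009 0.014 rows 185-186
z+0.036 n33 X -0.016 0.017 Y -0.004 0.016 rows 181-187
z+0.044 n39 X -0.017 0.015 Y -0.010 0.016 rows 179-185
z+0.052 n39 X -0.017 0.015 Y -0.007 0.018 rows 177-183
z+0.060 n37 X -0.019 0.018 Y -0.005 0.016 rows 174-179
z+0.068 n47 X -0.020 0.019 Y -0.005 0.017 rows 171-177
z+0.076 n27 X -0.022 0.020 Y -0.000 0.017 rows 168-175
z+0.084 n2 X -0.022 0.016 Y 0.004 0.012 rows 167-171
t 3.95 tcp [ 0.5414 -0.08    0.1212] rot [-180.     -0.   -101.57] F [0.4 0.7 0.7] w 0.0004 gf 0.0 J [ 12.  12. -21.   0. -57. -24.]
```

View pics/cmp.png

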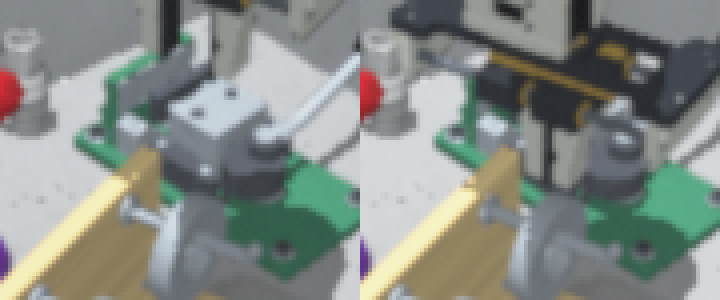

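jog_arm(travel=[[-0.005,-0.002,0],[-0.005,-0.002,0],[-0.005,-0.002,0],[-0.005,-0.002,0.03],[-0.005,-0.002,0.055],[-0.005,-0.002,0.072],[-0.005,-0.002,0.072],[-0.005,-0.002,0.072],[-0.005,-0.002,0.072],[-0.005,-0.002,0.072]], dr=[[0,0,0],[0,0,0],[0,0,0],[0,0,0],[0,0,0],[0,0,0],[0,0,0],[0,0,0],[0,0,0],[0,0,0]], claw=[0.35,0.35,0.35,0.35,0.35,0.35,0.35,0,0,0], newtons=40)

```text
time_s: 5.2
tcp_pos: [0.5436, -0.0777, 0.0857]
eef_rot: [-179.9, 0.0, -101.6]
contact_force: [1.5, 1.1, -0.0]
gripper_width: 0.0158
gripper_force: 39.8
```

jog_arm(travel=[[0,0,-0.018],[0,0,-0.036],[0,0,-0.036],[0,0,-0.036],[0,0.03,-0.036],[0,0.06,-0.036],[0,0.1,-0.036],[0,0.14,-0.036],[0,0.18,-0.036],[0,0.2,-0.036]], dr=[[0,0,0],[0,0,0],[0,0,0],[0,0,0],[0,0,0],[0,0,0],[0,0,0],[0,0,0],[0,0,0],[0,0,0]], claw=[0,0,0,0,0,0,0,0,0,0])

```text
time_s: 6.45
tcp_pos: [0.4431, -0.0576, 0.1032]
eef_rot: [180.0, 0.0, -101.6]
contact_force: [0.1, -0.2, -3.9]
gripper_width: 0.0158
gripper_force: 39.8
```

Run:
```python
from h import *
st()
s=r.get_state()['tcp_pos']
rows((*s,168.43),(s[0],s[1],.18,168.43),(.6383,-.2927,.18,155.1))
```

```text
t 6.45 tcp [ 0.4431 -0.0576  0.1032] rot [ 1.8000e+02  1.0000e-02 -1.0155e+02] F [ 0.1 -0.2 -3.9] w 0.0158 gf 39.84366728838836 J [ 18.   3. -34.  -0. -53. -30.]
travel [[-0.0, 0.0, -0.1535], [0.3824, -0.4767, -0.1535]]
dr [[0.0, 0.0, 0.0], [0.0, 0.0, 0.037]]
```

jog_arm(travel=[[0,0,-0.08],[0,0,-0.154],[0.07,-0.08,-0.154],[0.15,-0.18,-0.154],[0.23,-0.28,-0.154],[0.3,-0.37,-0.154],[0.35,-0.435,-0.154],[0.382,-0.477,-0.154],[0.382,-0.477,-0.154],[0.382,-0.477,-0.154]], dr=[[0,0,0],[0,0,0],[0,0,0],[0,0,0.015],[0,0,0.03],[0,0,0.037],[0,0,0.037],[0,0,0.037],[0,0,0.037],[0,0,0.037]], claw=[0,0,0,0,0,0,0,0,0,0])

```text
time_s: 7.7
tcp_pos: [0.6396, -0.2922, 0.1795]
eef_rot: [179.9, -0.0, -114.9]
contact_force: [0.9, -0.5, -3.6]
gripper_width: 0.0159
gripper_force: 40.0
```

jog_arm(travel=[[0.002,0.002,0.04],[0.002,0.002,0.09],[0.002,0.002,0.12],[0.002,0.002,0.135],[0.002,0.002,0.135],[0.002,0.002,0.135],[0.002,0.002,0.135],[0.002,0.002,0.135],[0.002,0.002,0.135],[0.002,0.002,0.135]], dr=[[0,0,0],[0,0,0],[0,0,0],[0,0,0],[0,0,0],[0,0,0],[0,0,0],[0,0,0],[0,0,0],[0,0,0]], claw=[0,0,0,0,0,0,0,0,0,0])

```text
time_s: 8.95
tcp_pos: [0.6388, -0.2932, 0.1127]
eef_rot: [-180.0, 0.0, -114.9]
contact_force: [-0.3, 0.2, -4.0]
gripper_width: 0.0154
gripper_force: 40.0
```

Run:
```python
from h import *
st()
V,U=np.mgrid[0:384,0:512]
c=r.capture('side'); P=w(c,U,V,c['range_z']); np.savez('side3.npz',**c)
a=np.radians(-24.9)
for nm,o in(('topframe',(.582,-.2667)),('sideframe',(.5794,-.2607))):
    L=P[...,:2]-np.array(o); X=L[...,0]*np.cos(a)+L[...,1]*np.sin(a); Y=-L[...,0]*np.sin(a)+L[...,1]*np.cos(a)
    Z=P[...,2]; k=(X>.03)&(X<.1)&(abs(Y)<.06)&(Z>.04)&(Z<.17)&(c['range_z']>0)
    print(nm)
    if nm=='sideframe':
      for z0 in np.arange(.05,.165,.006):
        m=k&(Z>=z0)&(Z<z0+.006)
        if m.sum()>1: print('z %.3f n%d X %.3f..%.3f Y %.3f..%.3f'%(z0,m.sum(),*np.percentile(X[m],[5,95]),Y[m].min(),Y[m].max()))
x=c['pixels'][120:220,190:320]; cv2.imwrite('pics/a3.png',cv2.resize(x,None,fx=5,fy=5,interpolation=cv2.INTER_CUBIC)[:,:,::-1])
```

```text
t 8.95 tcp [ 0.6388 -0.2932  0.1127] rot [-180.      0.   -114.89] F [-0.3  0.2 -4. ] w 0.0154 gf 40.00127448050989 J [ -9.  26.  -1.   0. -63. -16.]
topframe
sideframe
z 0.050 n43 X 0.045..0.086 Y -0.040..0.045
z 0.056 n59 X 0.041..0.081 Y -0.038..0.042
z 0.062 n82 X 0.031..0.082 Y -0.039..0.045
z 0.068 n77 X 0.043..0.085 Y -0.030..0.045
z 0.074 n30 X 0.044..0.089 Y -0.007..0.042
z 0.080 n2 X 0.062..0.063 Y -0.009..0.001
z 0.086 n15 X 0.058..0.064 Y -0.020..0.018
z 0.092 n24 X 0.057..0.063 Y -0.024..0.029
z 0.098 n47 X 0.058..0.073 Y -0.034..0.032
z 0.104 n29 X 0.059..0.074 Y -0.033..0.037
z 0.110 n26 X 0.058..0.071 Y -0.036..0.036
z 0.116 n30 X 0.057..0.074 Y -0.036..0.040
z 0.122 n26 X 0.058..0.069 Y -0.037..0.040
z 0.128 n22 X 0.058..0.068 Y -0.037..0.037
z 0.134 n23 X 0.059..0.071 Y -0.034..0.037
z 0.140 n23 X 0.058..0.072 Y 0.003..0.034
z 0.146 n32 X 0.046..0.084 Y -0.013..0.026
z 0.152 n45 X 0.042..0.086 Y -0.011..0.019
z 0.158 n31 X 0.043..0.085 Y -0.012..0.013
z 0.164 n28 X 0.043..0.087 Y -0.010..0.014
```

View pics/a3.png

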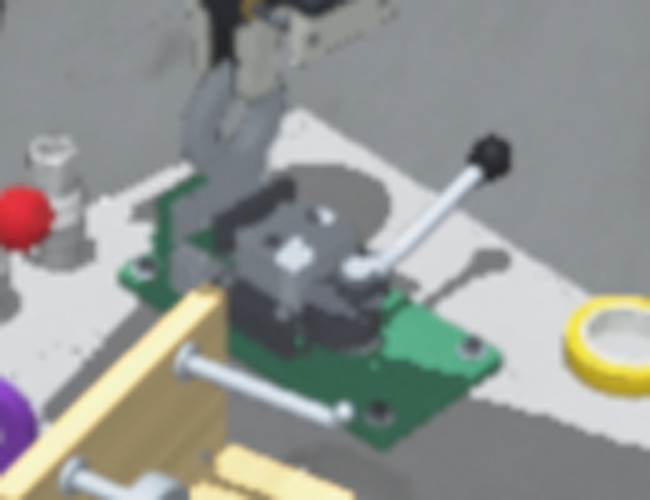

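jog_arm(travel=[[0,0,0.03],[0,0,0.055],[0,0,0.075],[0,0,0.09],[0,0,0.1],[0,0,0.105],[0,0,0.11],[0,0,0.112],[0,0,0.112],[0,0,0.112]], dr=[[0,0,0],[0,0,0],[0,0,0],[0,0,0],[0,0,0],[0,0,0],[0,0,0],[0,0,0],[0,0,0],[0,0,0]], claw=[0,0,0,0,0,0,0,0,0,0])

```text
time_s: 10.25
tcp_pos: [0.639, -0.2932, 0.0569]
eef_rot: [-180.0, 0.0, -114.9]
contact_force: [1.3, 0.2, -3.5]
gripper_width: 0.0155
gripper_force: 40.0
```

Not yet in contact; continue in small steps.

jog_arm(travel=[[0,0,0.001],[0,0,0.002],[0,0,0.003],[0,0,0.004],[0,0,0.004],[0,0,0.005],[0,0,0.005],[0,0,0.006],[0,0,0.006],[0,0,0.006]], dr=[[0,0,0],[0,0,0],[0,0,0],[0,0,0],[0,0,0],[0,0,0],[0,0,0],[0,0,0],[0,0,0],[0,0,0]], claw=[0,0,0,0,0,0,0,0,0,0])

```text
time_s: 11.5
tcp_pos: [0.6394, -0.2935, 0.0557]
eef_rot: [-179.9, -0.0, -114.9]
contact_force: [-3.4, 1.6, 11.6]
gripper_width: 0.0158
gripper_force: 40.1
```

jog_arm(travel=[[0,0,-0.002],[0,0,-0.002],[0,0,-0.002],[0,0,-0.002],[0,0,-0.002],[0,0,-0.04],[0,0,-0.08],[0,0,-0.14],[0,0,-0.2],[0,0,-0.2]], dr=[[0,0,0],[0,0,0],[0,0,0],[0,0,0],[0,0,0],[0,0,0],[0,0,0],[0,0,0],[0,0,0],[0,0,0]], claw=[0.4,0.4,0.4,0.4,0.4,0.4,0.4,0.4,0.4,0.5])

```text
time_s: 12.75
tcp_pos: [0.6409, -0.2939, 0.1587]
eef_rot: [-179.6, 0.0, -114.9]
contact_force: [-0.4, -0.2, 0.4]
gripper_width: 0.0404
gripper_force: 0.0
```

Run:
```python
from h import *
st()
s=r.get_state()['tcp_pos']
a=np.radians(-24.9); fx=np.array([np.cos(a),np.sin(a)]); fy=np.array([-np.sin(a),np.cos(a)])
piv=np.array([.582,-.2667])-.04*fx; k=piv-.12*fy; print('piv',piv,'knob',k)
rows((*s,155.1),(*k,s[2],155.1),(*k,.052,155.1),(*k,.033,155.1))
c=r.capture('side')
x=c['pixels'][120:220,190:320]; cv2.imwrite('pics/a4.png',cv2.resize(x,None,fx=5,fy=5,interpolation=cv2.INTER_CUBIC)[:,:,::-1])
```

```text
t 12.75 tcp [ 0.6409 -0.2939  0.1587] rot [-1.7961e+02  5.0000e-02 -1.1487e+02] F [-0.4 -0.2  0.4] w 0.0404 gf 0.0 J [ -9.  24.   2.   0. -67. -16.]
piv [ 0.54571824 -0.24985857] knob [ 0.49519394 -0.35870385]
travel [[0.2402, 0.2097, 0.0], [0.2402, 0.2097, 0.2134], [0.2402, 0.2097, 0.2514]]
dr [[0.0, 0.0, 0.0], [0.0, 0.0, 0.0], [0.0, 0.0, 0.0]]
```

View pics/a4.png

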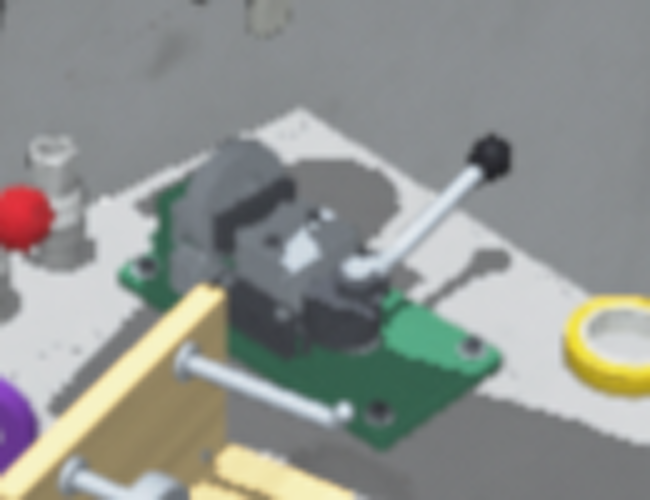

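jog_arm(travel=[[0.06,0.05,0],[0.13,0.11,0],[0.19,0.165,0],[0.225,0.195,0.02],[0.24,0.21,0.06],[0.24,0.21,0.09],[0.24,0.21,0.11],[0.24,0.21,0.11],[0.24,0.21,0.11],[0.24,0.21,0.11]], dr=[[0,0,0],[0,0,0],[0,0,0],[0,0,0],[0,0,0],[0,0,0],[0,0,0],[0,0,0],[0,0,0],[0,0,0]], claw=[0.6,0.6,0.6,0.6,0.6,0.6,0.6,0.6,0.6,0.6])

```text
time_s: 14.05
tcp_pos: [0.4937, -0.3578, 0.0992]
eef_rot: [-179.9, 0.0, -114.9]
contact_force: [-1.2, 0.4, 0.7]
gripper_width: 0.0523
gripper_force: 0.0
```

Run:
```python
from h import *
st(); s=r.get_state()['tcp_pos']
rows((*s,155.1),(.495,-.358,.033,155.1))
V,U=np.mgrid[0:384,0:512]
c=r.capture('side'); P=w(c,U,V,c['range_z']); a=np.radians(-24.9)
L=P[...,:2]-s[:2]; X=L[...,0]*np.cos(a)+L[...,1]*np.sin(a); Y=-L[...,0]*np.sin(a)+L[...,1]*np.cos(a); Z=P[...,2]-s[2]
k=(abs(X)<.06)&(abs(Y)<.04)&(c['range_z']>0)
for z0 in np.arange(-.04,.07,.006):
    m=k&(Z>=z0)&(Z<z0+.006)
    if m.sum()>1: print('z+%.3f n%d X %s Y %.3f..%.3f'%(z0,m.sum(),np.percentile(X[m],[2,25,50,75,98]).round(3),Y[m].min(),Y[m].max()))
```

```text
t 14.05 tcp [ 0.4937 -0.3578  0.0992] rot [-179.95    0.   -114.87] F [-1.2  0.4  0.7] w 0.0523 gf 0.0 J [-18.  19. -15.   0. -56.  -7.]
travel [[-0.0008, -0.0025, 0.1323]]
dr [[0.0, 0.0, 0.0]]
z+-0.028 n10 X [-0.004 -0.003 -0.002 -0.001  0.006] Y 0.012..0.039
z+-0.022 n25 X [-0.011 -0.006 -0.002  0.002  0.01 ] Y 0.002..0.040
z+-0.016 n18 X [-0.012 -0.009 -0.004  0.002  0.01 ] Y 0.000..0.029
z+-0.010 n22 X [-0.01  -0.008 -0.003  0.003  0.011] Y -0.004..0.015
z+-0.004 n15 X [-0.008 -0.003  0.002  0.004  0.009] Y -0.004..0.015
z+0.032 n13 X [-0.041 -0.029  0.027  0.028  0.037] Y -0.006..0.015
z+0.038 n26 X [-0.042 -0.04  -0.003  0.029  0.039] Y -0.005..0.017
z+0.044 n31 X [-0.044 -0.04   0.025  0.028  0.04 ] Y -0.010..0.018
z+0.050 n31 X [-0.044 -0.041 -0.03   0.027  0.039] Y -0.006..0.017
z+0.056 n30 X [-0.044 -0.042  0.024  0.028  0.04 ] Y -0.007..0.017
z+0.062 n30 X [-0.046 -0.038  0.024  0.029  0.043] Y -0.007..0.017
z+0.068 n27 X [-0.047 -0.043  0.024  0.028  0.038] Y -0.005..0.016
```

jog_arm(travel=[[0,0,0.04],[0,0,0.08],[0,0,0.11],[0,0,0.132],[0,0,0.132],[0,0,0.132],[0,0,0.132],[0,0,0.132],[0,0,0.132],[0,0,0.132]], dr=[[0,0,0],[0,0,0],[0,0,0],[0,0,0],[0,0,0],[0,0,0],[0,0,0],[0,0,0],[0,0,0],[0,0,0]], claw=[0.6,0.6,0.6,0.6,0.6,0.2,0.2,0.2,0.2,0.2], newtons=20)

```text
time_s: 15.35
tcp_pos: [0.4938, -0.3583, 0.0333]
eef_rot: [-179.9, -0.0, -114.9]
contact_force: [2.1, -2.3, 1.5]
gripper_width: 0.0269
gripper_force: 20.0
```

Run:
```python
from h import *
st(); s=r.get_state()['tcp_pos']
a=np.radians(-24.9); piv=np.array([.5457,-.2499])
print(np.hypot(*(s[:2]-piv)), np.degrees(np.arctan2(*(s[:2]-piv)[::-1])))
def at(p,yaw0,th): 
    t=np.radians(-114.9-th); return (*(piv+.12*np.array([np.cos(t),np.sin(t)])),s[2],yaw0-th)
c0=at(0,155.1,0)
rows(c0,*[at(0,155.1,t) for t in np.arange(4.5,46,4.5)])
```

```text
t 15.35 tcp [ 0.4938 -0.3583  0.0333] rot [-1.7990e+02 -1.0000e-02 -1.1488e+02] F [ 2.1 -2.3  1.5] w 0.0269 gf 20.00022679567337 J [-18.  23. -19.   0. -48.  -7.]
0.12013887528301337 -115.57449632561627
travel [[-0.0007, 0.0188, 0.0], [-0.003, 0.0375, 0.0], [-0.0066, 0.056, 0.0], [-0.0117, 0.0742, 0.0], [-0.0183, 0.0918, 0.0], [-0.0262, 0.109, 0.0], [-0.0354, 0.1254, 0.0], [-0.0458, 0.1411, 0.0], [-0.0575, 0.1559, 0.0], [-0.0703, 0.1697, 0.0]]
dr [[0.0, 0.0, 0.0125], [0.0, 0.0, 0.025], [0.0, 0.0, 0.0375], [0.0, 0.0, 0.05], [0.0, 0.0, 0.0625], [0.0, 0.0, 0.075], [0.0, 0.0, 0.0875], [0.0, 0.0, 0.1], [0.0, 0.0, 0.1125], [0.0, 0.0, 0.125]]
```

jog_arm(travel=[[-0.001,0.019,0],[-0.003,0.038,0],[-0.007,0.056,0],[-0.012,0.074,0],[-0.018,0.092,0],[-0.026,0.109,0],[-0.035,0.125,0],[-0.046,0.141,0],[-0.058,0.156,0],[-0.07,0.17,0]], dr=[[0,0,0.0125],[0,0,0.025],[0,0,0.0375],[0,0,0.05],[0,0,0.0625],[0,0,0.075],[0,0,0.0875],[0,0,0.1],[0,0,0.1125],[0,0,0.125]], claw=[0.2,0.2,0.2,0.2,0.2,0.2,0.2,0.2,0.2,0.2], newtons=25)

```text
time_s: 16.6
tcp_pos: [0.4328, -0.2903, 0.0333]
eef_rot: [-179.9, 0.2, -160.0]
contact_force: [6.6, -2.0, -2.9]
gripper_width: 0.0263
gripper_force: 25.0
```

Run:
```python
from h import *
c=r.capture('side'); st(); s=r.get_state()['tcp_pos']
piv=np.array([.5457,-.2499])
d=s[:2]-piv; print(np.hypot(*d), np.degrees(np.arctan2(*d[::-1])))
def at(th):
    t=np.radians(-114.9-th); return (*(piv+.12*np.array([np.cos(t),np.sin(t)])),s[2],155.1-th)
rows(at(45),*[at(t) for t in np.arange(49.5,91,4.5)])
```

```text
t 16.65 tcp [ 0.4326 -0.2896  0.0333] rot [-179.89    0.22 -160.24] F [ 5.3 -0.6 -2.3] w 0.0263 gf 24.999102652072906 J [-12.  15. -30.  -0. -44. -58.]
0.11985719365388814 -160.67702968359603
travel [[-0.0007, 0.0188, 0.0], [-0.003, 0.0375, 0.0], [-0.0066, 0.056, 0.0], [-0.0117, 0.0742, 0.0], [-0.0183, 0.0918, 0.0], [-0.0262, 0.109, 0.0], [-0.0354, 0.1254, 0.0], [-0.0458, 0.1411, 0.0], [-0.0575, 0.1559, 0.0], [-0.0703, 0.1697, 0.0]]
dr [[0.0, 0.0, 0.0125], [0.0, 0.0, 0.025], [0.0, 0.0, 0.0375], [0.0, 0.0, 0.05], [0.0, 0.0, 0.0625], [0.0, 0.0, 0.075], [0.0, 0.0, 0.0875], [0.0, 0.0, 0.1], [0.0, 0.0, 0.1125], [0.0, 0.0, 0.125]]
```

jog_arm(travel=[[-0.001,0.019,0],[-0.003,0.038,0],[-0.007,0.056,0],[-0.012,0.074,0],[-0.018,0.092,0],[-0.026,0.109,0],[-0.035,0.125,0],[-0.046,0.141,0],[-0.058,0.156,0],[-0.07,0.17,0]], dr=[[0,0,0.0125],[0,0,0.025],[0,0,0.0375],[0,0,0.05],[0,0,0.0625],[0,0,0.075],[0,0,0.0875],[0,0,0.1],[0,0,0.1125],[0,0,0.125]], claw=[0.2,0.2,0.2,0.2,0.2,0.2,0.2,0.2,0.2,0.2])

```text
time_s: 17.9
tcp_pos: [0.4372, -0.1987, 0.0333]
eef_rot: [180.0, 0.3, 155.0]
contact_force: [9.0, -8.2, -7.5]
gripper_width: 0.0265
gripper_force: 25.0
```

Run:
```python
from h import *
ims=[]
for n,(a,b) in(('side',(110,190)),('top',(110,250))):
    c=r.capture(n); np.savez(n+'5.npz',**c)
    x=c['pixels'][a:a+120,b:b+130]; ims.append(cv2.resize(x,None,fx=3,fy=3,interpolation=cv2.INTER_CUBIC))
cv2.imwrite('pics/a5.png',np.hstack(ims)[:,:,::-1]); st()
s=r.get_state()['tcp_pos']; d=s[:2]-np.array([.5457,-.2499]); print(np.hypot(*d), np.degrees(np.arctan2(*d[::-1])))
```

```text
t 18.0 tcp [ 0.4373 -0.1985  0.0333] rot [179.95   0.26 155.09] F [ 7.5 -8.1 -5.2] w 0.0263 gf 25.00016838312149 J [  -1.   12.  -35.    0.  -43. -114.]
0.11991325905911017 154.63238753108863
```

View pics/a5.png

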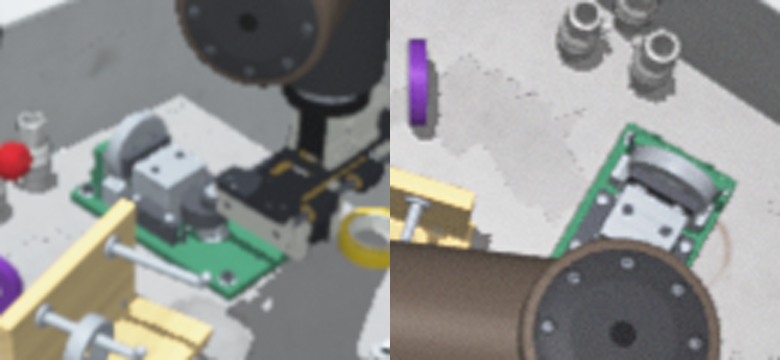

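Run:
```python
from h import *
V,U=np.mgrid[0:384,0:512]; a=np.radians(-24.9)
for n,o in(('top',(.582,-.2667)),('side',(.5794,-.2607))):
    c=dict(np.load(n+'5.npz')); P=w(c,U,V,c['range_z']); L=P[...,:2]-np.array(o); ok=c['range_z']>0
    X=L[...,0]*np.cos(a)+L[...,1]*np.sin(a); Y=-L[...,0]*np.sin(a)+L[...,1]*np.cos(a); Z=P[...,2]
    m=ok&(X>.03)&(X<.1)&(abs(Y)<.045)&(Z>.084)&(Z<.115)
    print(n,'collar',m.sum(),np.percentile(X[m],[2,50,98]).round(4),np.percentile(Y[m],[2,50,98]).round(4),Z[m].max(), 'slope',np.polyfit(Y[m],X[m],1).round(3))
    g=c['pixels'].astype(int); gr=(g[...,1]>g[...,0]+20)
    m=ok&gr&(X>.06)&(X<.1)&(abs(Y)<.05)&(Z>.066)&(Z<.086); print(' plate',m.sum(),np.percentile(X[m],[2,50,98]).round(4) if m.sum() else'')
    for x0 in np.arange(-.13,-.04,.01):
        m=ok&(X>=x0)&(X<x0+.01)&(abs(Y)<.02)&(Z>.075)&(Z<.105)
        if m.sum()>1: print('  lever x%.3f n%d Ymean %.4f zmax %.3f'%(x0,m.sum(),Y[m].mean(),Z[m].max()))
```

```text
top collar 205 [0.0582 0.0643 0.0739] [-0.0297  0.0015  0.032 ] 0.10602293192766465 slope [-0.003  0.065]
 plate 84 [0.0755 0.0826 0.0871]
side collar 103 [0.0616 0.0668 0.0795] [-0.0251  0.0057  0.0283] 0.10246156197682976 slope [0.047 0.068]
 plate 21 [0.0781 0.084  0.0909]
```

jog_arm(travel=[[-0.001,0,0.001],[-0.002,0,0.001],[-0.002,0,0.001],[-0.002,0,0.001],[-0.002,0,0.001],[-0.002,0,0.001],[-0.002,0,0.001],[-0.002,0,0.001],[-0.002,0,0.001],[-0.002,0,0.001]], dr=[[0,0,0],[0,0,0],[0,0,0],[0,0,0],[0,0,0],[0,0,0],[0,0,0],[0,0,0],[0,0,0],[0,0,0]], claw=[0.2,0.2,0.2,0.2,0.2,0.2,0.2,0.2,0.2,0.2])

```text
time_s: 19.25
tcp_pos: [0.4369, -0.1993, 0.0331]
eef_rot: [180.0, 0.2, 155.2]
contact_force: [3.6, -3.5, 5.1]
gripper_width: 0.0266
gripper_force: 25.0
```

Forces are low, the lever is held at highest lift and the collar is clamped, so I'm handing in.

```bash
python3 -c "
from plant import r
print(r.close_job())"
```

```text
the job is handed in; nothing more can be done
None
```

I handed the job in at 19 s: the large collar is clamped on edge in the V block, and the gripper still holds the cam lever at highest lift, about 90° by my measurement. The fingertips really end about 35 mm above the reported TCP, so my first grasp closed on nothing and I corrected for it. I didn't touch the small collar or go near the caliper, marker and hex key.

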